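# Set the gem lamp's filter dial to blue and switch it on

### The arm

A 6-joint arm with a two-finger parallel gripper is mounted at the origin on the work surface. World frame = base frame: x ahead of the robot, y to its left, z up, the work surface at z = 0. Lengths are in m, angles in degrees, forces in N, time in s.
With the tool pointing down it reaches from about 0.3 to 0.75 m from the base axis. Payload 8.5 kg.
Tool frame: the origin (TCP) lies at the very end of the fingers, on their centre line; the grasp point (between the pads) lies grasp_offset behind it (grasp_offset is the distance from the TCP to the grasp point, in m); x points along the fingers, z is the direction in which the jaws open and shut, and the axes are right-handed (so a half turn about x gives the same grasp; the last joint's range is limited). The gripper opens to 85 mm and grips with 20 to 120 N. Pads are 22 mm wide; open, the fingers measure 114 mm over their backs; the gripper's body (76 mm by 85 mm) begins 54 mm behind the grasp point. The pads swing forward as they close: fully open they stand 13 mm farther back than shut.
Start: joints at [-76.736, 21.807, 74.336, -0, 83.858, -12.336], TCP at [0.238, -0.496, 0.231] pointing down, gripper open.
Joint ranges: [-178.18, 178.18], [-50.72, 133.34], [12.68, 142.11], [-81.47, 261.47], [9.98, 163.14], [-165.26, 165.26]. Speed limits (degrees/s): [136.94, 136.94, 180, 180, 180, 180].

### API

Orientations are given as a 3x3 rotation matrix whose columns are the frame's x, y, z axes.
In Python, from rig import observe, get_image, close_job, recognise, grasp_offset gives the robot as it stands.
- The arm moves only by the tool drive_tool, never from a script. Its argument "targets" is a list that holds one entry, the list of rows, each a list of 7 numbers: the shift along the tool's x, y, z in units of 50 mm (1.0 is 50 mm), then the turn, a rotation vector about the tool's x, y, z in rad, then the opening, from -1 (shut) to 1 (fully open), so that 0 is half open. A call has 1 to 5 rows; each row shifts and turns the commanded pose from where the row before left it, along the tool's axes as they then stand; what a row does not reach is not made up. A row lasts 1/10 s, in which the tool goes at most 50 mm and 8.59 degrees, less where a joint would pass 70% of its speed; a pose out of reach is approached as far as the arm can. A call is refused whole if a number of a shift passes 1 or a number of a turn 0.15, either way. A call with a gripper value outside its range is refused whole. The fingers move at their own pace and stop on an object; "force" is the grip in N (left out, the last holds). Time passes only in rows, so rows that do not move let the fingers close. It gives the time, the measured TCP pose, the force and the opening at its end, in the units of the state.
- observe(): the state, without advancing time (a new reading comes with each control period).
- get_image(name): name is "scene" or "top" or "wrist"; returns a dict with "image" (480x640x3 uint8, red, green, blue), "fx", "fy", "cx", "cy" (pixels), "rvec" (rotation vector, rad) and "tvec" (3), from world to camera coordinates, as OpenCV has them. Camera axes: x right, y down, z forward; pixel columns grow to the right and rows downward; lengths in m; the calibration is good to about 2 mm. A picture is of the moment at which its call begins. There is no depth.
- close_job(): hands the job in, once; it reports no verdict.
Trained networks look in a picture, given as the dict that the camera call returned (one of the last four; its "shot" number tells which), for a name from the list of things; names that differ only in an ending like _2 or _b are one class to them, and where a whole thing is asked for, a point or a joint stands for the part that bears it (a point fixed in the world has none). Each returns a list of dicts, best first, with "p" (0 to 1); they miss things now and then, are a little off and sometimes report something else, mostly with a low value. They report only what shows in the picture. A call takes as long as a camera call.
- recognise(label, picture): "at" ([column, row] as shares, 0 to 1, of the picture: columns of its width, rows of its height, amid what is visible of it).
The state is a dict: "time_s": time; "q": joint angles; "qvel": joint speeds; "joint_efforts": joint torques, N m; "position": TCP position; "tool_rot": TCP orientation; "ft_force": force on the tool from outside, world axes, zero at the start; "wrist_torque": the same for the moment, N m; "grip_width": finger opening in m.
Only numpy, scipy, OpenCV 4.12 (cv2) and the standard library are available. Lean on these libraries where they do the work, as an engineer would, in place of code of your own. Each camera call takes 0.05 s, during which the arm holds its last target.

### The job

On the jeweller's inspection lamp, push the brass tab round with a fingertip until the dial clicks to rest pointing at the blue spot, then press the orange button fully down and let it come back up. Nothing needs gripping: do not lift the dial off its spindle, and leave the ring cone, the ring box and the jar where they stand.

Things in the scene. Friction and masses are not known exactly. Their poses are not given: they have to be found in the camera images.
- lamp: grey inspection lamp housing fixed to the bench: a flat box 250 (x) by 380 (y) by 50 mm high; in its own frame it spans x -125..125, y -180..200 mm. Origin at table height under the dial's axis. Its -x side faces the robot, turned up to 0.45 rad either way. On its top: filter dial at x=y=0, orange push button at y=-145 mm, round white viewing stage at y=+155 mm
- dial_axis (a point): point on the dial's turning axis (vertical), on the lamp's top face, 50 mm above the table; axes as the lamp's
- dial (a joint): dial angle, rad, + anticlockwise from above; 0: tab along the lamp's -x. Clicks to rest every 0.785 rad from -2.356 to 2.356; all rests but 0 have a coloured spot. Stops at +-2.5: it cannot pass the lamp's +x side. Starts at rest at 0. A click takes 1 to 3 N at the tab; half-way on it snaps to the next rest, and within 0.2 rad of a rest it centres itself
- tab (a point): middle of the top edge of the brass tab, 88 mm above the table, 65 mm from the axis. The tab is an upright fin 8 mm thick, 43 to 75 mm from the axis, 4 to 38 mm above the lamp's top; its flat flanks face along the turning direction. It stands on the rim of the dial: a disc of radius 50 mm, its top 12 mm above the lamp's top, hub 4 mm higher. The dial (about 0.3 kg) lifts off if gripped and raised
- pointer (a point): imaginary point, carried by the dial, 95 mm from the axis straight beyond the tab's outer end, at the height of the lamp's top: it lies over a spot's centre when the dial rests at that spot
- switch (a joint): orange push button's travel: 0 up, 0.006 m fully down; a spring brings it back up; fully down takes 5 N
- switch_top (a point): centre of the top of the orange push button (32 mm across, 22 mm above the lamp's top when up; its black housing is 48 mm across and 12 mm high), pressed straight down
- blue: blue spot with a dark rim, 32 mm across, 2 mm thick, stuck flat on the lamp's top; origin at its centre, 95 mm from the dial's axis. Which spot is where around the dial differs from run to run
- cone: loose dark wooden ring cone with a brass ring on it, 38 mm across the foot, 60 mm high, standing on the viewing stage on the lamp; origin at the centre of its underside. Leave alone
- ringbox: loose closed red ring box, 57 by 57 by 46 mm, on the bench beyond the lamp's +y end; origin at the centre of its underside. Leave alone
- jar: loose amber jar with black lid, 50 mm across, 60 mm high, on the bench beyond the lamp's -y end; origin at the centre of its underside. Leave alone

How it is judged (in metres and radians):
On the way, in this order (a step that is already met when the one before it is completed fails the run):
1. the dial rests pointing at the blue spot (horizontal distance between pointer and blue below 0.012 m and velocity of joint dial between -0.1 and 0.1 rad/s), for 0.3 s.
2. the button is pressed down while the dial points at blue (horizontal distance between pointer and blue below 0.012 m and value of joint switch above 0.0045 m), for 0.05 s.
At the end, for the whole second after the job is handed in: The dial is still, its pointer within 12 mm of the blue spot's centre (about 7 degrees), and the button, which was pressed at least 4.5 of its 6 mm after the dial was set, is up again (within 1.5 mm) (all of step 1 and value of joint switch below 0.0015 m); the robot touches nothing.
It fails at once if the dial is lifted off its seat by more than 6 mm (height (world z) of tab above 0.094 m).
It fails at once if the ring cone is shifted or lifted by more than 12 mm or tipped (distance of cone from where it was at the start of the episode above 0.012 m or angle between cone's own z axis and vertical above 0.4 rad).
It fails at once if the ring box is shifted or lifted by more than 12 mm (distance of ringbox from where it was at the start of the episode above 0.012 m).
It fails at once if the jar is shifted or lifted by more than 12 mm (distance of jar from where it was at the start of the episode above 0.012 m).
It also fails if it takes over 61 s, if anything falls off the work surface, if the arm or the gripper's body presses on something with over 40 N, if the wrist force passes 120 N, or if a joint passes its speed limit or range.

## Working session

There is one attempt and no reset: what is moved stays moved. The work goes in short steps, Python scripts to look and compute and a tool call to move; the robot and the scene stay as the last step left them, time stands still between calls to the robot, and variables do not carry over. Pictures are saved under pics/ and viewed, and the job is handed in when it is done.

Besides the shell and the picture viewer there is one more tool, called after "Emit:" as name(argument=value, ...) on one line, values as JSON. drive_tool: Moves the arm, as the interface text tells. Its arguments: {"type":"object","properties":{"targets":{"type":"array"},"force":{"type":"number"}},"required":["targets"]}

```bash
mkdir -p pics; ls
python3 - <<'E'
from rig import observe,get_image,recognise,grasp_offset
import cv2
s=observe();print(s,grasp_offset)
for n in("scene","top"):
    p=get_image(n);cv2.imwrite(f"pics/{n}0.png",p["image"][...,::-1])
    print(n,p["fx"],p["cx"],p["cy"],p["rvec"],p["tvec"])
    for l in("lamp","dial","tab","switch_top","blue","cone","ringbox","jar"):
        print(l,[(round(d["p"],2),round(d["at"][0]*640),round(d["at"][1]*480)) for d in recognise(l,p)][:3])
E
```

```text
pics
{'time_s': 0.0, 'q': array([-7.67360574e+01,  2.18413755e+01,  7.43863366e+01,  9.14637861e-04,
        8.38590700e+01, -1.23369953e+01]), 'qvel': array([ 0.09452367,  0.10375287,  0.01914538, -0.03198285, -0.0499126 ,
       -0.00094921]), 'joint_efforts': array([ 2.64457143e-03, -4.48452401e+01, -2.31278747e+01, -9.08706420e-05,
        4.64709345e-03,  1.28445026e-05]), 'position': array([ 0.23757455, -0.49570325,  0.23069886]), 'tool_rot': array([[-3.32064479e-04,  9.01826253e-01,  4.32098714e-01],
       [ 1.47786808e-03,  4.32098709e-01, -9.01825106e-01],
       [-9.99998853e-01,  3.39120811e-04, -1.47626486e-03]]), 'ft_force': array([ 0.96442207, -0.53517274, -0.26479205]), 'wrist_torque': array([-0.04672685,  0.05764778, -0.03496009]), 'grip_width': 0.0856171767341089} 0.0187
scene 601.7724580658922 320.6799160367461 236.27967026847801 [ 1.66016285  1.85518692 -0.80653665] [ 0.0161206  -0.33962238  1.6594644 ]
lamp [(0.84, 319, 254)]
dial [(0.74, 320, 236)]
tab [(0.97, 320, 236), (0.53, 320, 252), (0.36, 457, 256)]
switch_top [(0.7, 317, 235), (0.61, 250, 214)]
blue [(0.72, 269, 224)]
cone [(0.61, 393, 253)]
ringbox [(0.76, 455, 255)]
jar [(0.6, 201, 218)]
top 593.3301844929582 319.3794125157485 246.53381777056148 [ 2.16100545 -2.19647038  0.10984412] [0.04814285 0.56619988 1.01640706]
lamp [(0.94, 320, 258)]
dial [(0.97, 320, 263)]
tab [(0.84, 327, 265)]
switch_top [(0.59, 408, 272)]
blue [(0.75, 378, 270)]
cone [(0.91, 227, 236), (0.65, 321, 264)]
ringbox [(0.85, 156, 266)]
jar [(0.84, 473, 294)]
```

View pics/top0.png

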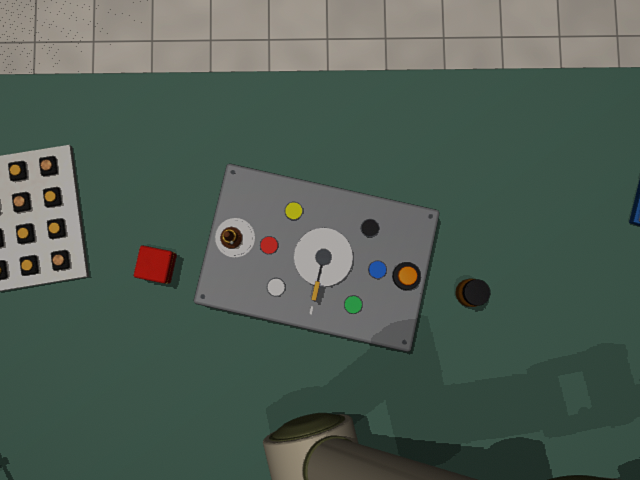

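View pics/scene0.png

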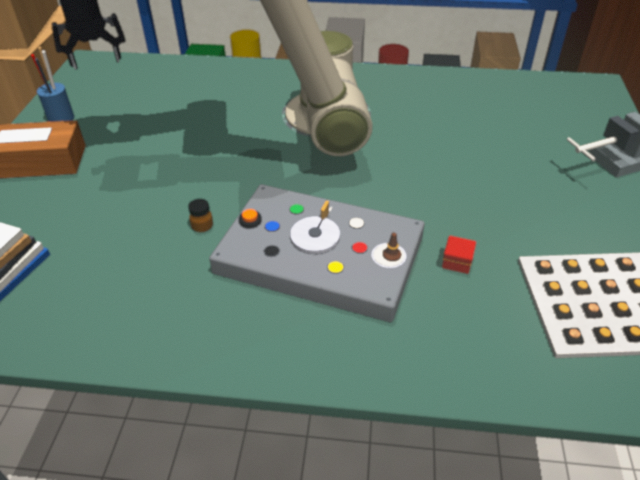

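The top view shows the dial centre near (323,257) and the tab near (317,291), pointing at the lamp's -x side. Blue is at (378,270), the orange button at (407,275) and the cone at (231,238). Blue is on the lamp's -y side, so the target should be +1.571 rad, two clicks. Next I'll fit the lamp pose.

```bash
cat > h.py <<'E'
import numpy as np,cv2
from rig import observe,get_image,recognise
def ray(p,u,v,z):
    R=cv2.Rodrigues(np.array(p["rvec"],float))[0];t=np.array(p["tvec"],float)
    d=R.T@np.array([(u-p["cx"])/p["fx"],(v-p["cy"])/p["fy"],1]);c=-R.T@t
    return c+d*(z-c[2])/d[2]
def proj(p,X):
    K=np.array([[p["fx"],0,p["cx"]],[0,p["fy"],p["cy"]],[0,0,1]])
    return cv2.projectPoints(np.array(X,float).reshape(-1,3),np.array(p["rvec"],float),np.array(p["tvec"],float),K,None)[0][:,0]
def blob(img,u,v,r=14):
    hsv=cv2.cvtColor(img,cv2.COLOR_RGB2HSV)
    c=img[v,u].astype(int);m=(np.abs(img.astype(int)-c).sum(2)<70).astype(np.uint8)
    n,l,s,ce=cv2.connectedComponentsWithStats(m);k=l[v,u];return ce[k],s[k,4]
E
python3 - <<'E'
from h import *
def fit(p,pts,btn):
    A=[];B=[]
    for (u,v),a in pts:
        c,n=blob(p["image"],u,v);A.append(95e-3*np.array([-np.cos(a),-np.sin(a)]));B.append(ray(p,*c,0.052)[:2]);print((u,v),c.round(1),n,B[-1].round(4))
    c,n=blob(p["image"],*btn);A.append([0,-.145]);B.append(ray(p,*c,0.072)[:2]);print("btn",c,n,B[-1])
    A=np.array(A);B=np.array(B);a=A-A.mean(0);b=B-B.mean(0)
    th=np.arctan2((a[:,0]*b[:,1]-a[:,1]*b[:,0]).sum(),(a*b).sum());R=np.array([[np.cos(th),-np.sin(th)],[np.sin(th),np.cos(th)]])
    o=B.mean(0)-R@A.mean(0);print("o",o,"th",th,"res mm",((A@R.T+o-B)*1e3).round(1).tolist());return o,R
q=np.pi/4
p=get_image("top");o,R=fit(p,[((378,270),2*q),((353,304),q),((276,287),-q),((269,245),-2*q),((294,211),-3*q),((370,228),3*q)],(407,276))
p2=get_image("scene");o2,R2=fit(p2,[((272,226),2*q),((297,209),q),((357,223),-q),((360,248),-2*q),((335,267),-3*q),((271,251),3*q)],(249,215))
E
```

```text
(378, 270) [377.2 269.1] 221 [ 0.5242 -0.0589]
(353, 304) [352.7 304.1] 238 [ 0.4655 -0.0158]
(276, 287) [275.5 286.6] 211 [0.4973 0.1149]
(269, 245) [268.5 244.7] 215 [0.569  0.1262]
(294, 211) [293.3 210.3] 205 [0.6278 0.083 ]
(370, 228) [369.6 227.6] 240 [ 0.5958 -0.0477]
btn [407.43319838 275.12955466] 247 [ 0.51228939 -0.10711683]
o [0.54660807 0.03364706] th -0.23895347194845282 res mm [[-0.1, 0.2], [-0.1, 0.1], [-0.1, -0.1], [0.1, -0.3], [-0.0, 0.0], [0.2, 0.2], [-0.0, -0.1]]
(272, 226) [271.9 225.5] 89 [ 0.5244 -0.0572]
(297, 209) [296.3 208.6] 83 [ 0.466  -0.0145]
(357, 223) [356.2 222.3] 91 [0.4964 0.1161]
(360, 248) [359.4 247. ] 97 [0.5691 0.1279]
(335, 267) [335.  266.6] 100 [0.6279 0.0847]
(271, 251) [271.2 250.6] 101 [ 0.5975 -0.0458]
btn [249.10309278 213.97938144] 97 [ 0.51591787 -0.10538034]
o [0.54719075 0.03530006] th -0.229311879551886 res mm [[1.2, -0.0], [0.5, -0.4], [0.6, -0.2], [-0.4, -0.1], [-0.1, 0.8], [-0.2, 0.4], [-1.7, -0.5]]
```

Emit:
drive_tool(targets=[[[0,0.645,-0.545,0,0,0,-1],[0,0.645,-0.545,0,0,0,-1],[0,0.645,-0.545,0,0,0,-1],[0,0.645,-0.545,0,0,0,-1],[0,0.645,-0.545,0,0,0,-1]]])

```text
time_s: 1.5
position: [0.3246, -0.3019, 0.2314]
tool_rot: [[0.0, 0.902, 0.432], [-0.0, 0.432, -0.902], [-1.0, 0.0, 0.0]]
ft_force: [0.6, -0.7, -0.5]
grip_width: 0.0121
```

Emit:
drive_tool(targets=[[[0,0.645,-0.545,0,0,0,-1],[0,0.645,-0.545,0,0,0,-1],[0,0.645,-0.545,0,0,0,-1],[0,0.645,-0.545,0,0,0,-1],[0,0.645,-0.545,0,0,0,-1]]])

```text
time_s: 2.0
position: [0.4112, -0.1093, 0.2316]
tool_rot: [[0.001, 0.902, 0.432], [-0.0, 0.432, -0.902], [-1.0, 0.0, 0.001]]
ft_force: [0.5, -0.7, -0.2]
grip_width: 0.0001
```

Emit:
drive_tool(targets=[[[0,0.645,-0.545,0,0,0,-1],[0,0.645,-0.545,0,0,0,-1],[0,0.645,-0.545,0,0,0,-1],[0,0.645,-0.545,0,0,0,-1],[0,0.645,-0.545,0,0,0,-1]]])

```text
time_s: 2.5
position: [0.4978, 0.0835, 0.2315]
tool_rot: [[0.0, 0.902, 0.432], [-0.0, 0.432, -0.902], [-1.0, 0.0, 0.0]]
ft_force: [1.3, -0.6, 0.1]
grip_width: 0.0005
```

Emit:
drive_tool(targets=[[[0.3,0,0,0.137,0,0,-1],[0.3,0,0,0.137,0,0,-1],[0.3,0,0,0.137,0,0,-1],[0.3,0,0,0.137,0,0,-1],[0.3,0,0,0.137,0,0,-1]]])

```text
time_s: 3.0
position: [0.4973, 0.0817, 0.1558]
tool_rot: [[0.0, 0.97, -0.241], [0.0, -0.241, -0.97], [-1.0, 0.0, -0.0]]
ft_force: [0.3, -0.6, -0.1]
grip_width: -0.0002
```

Emit:
drive_tool(targets=[[[0,0,0,0,0,0,-1],[0,0,0,0,0,0,-1],[0,0,0,0,0,0,-1]]])

```text
time_s: 3.3
position: [0.4977, 0.0816, 0.1572]
tool_rot: [[0.002, 0.972, -0.233], [-0.0, -0.233, -0.972], [-1.0, 0.002, -0.0]]
ft_force: [0.5, -0.6, -0.1]
grip_width: -0.0002
```

Emit:
drive_tool(targets=[[[0.3,0,0,0,0,0,-1],[0.3,0,0,0,0,0,-1],[0.3,0,0,0,0,0,-1],[0.3,0,0,0,0,0,-1],[0,0,0,0,0,0,-1]]])

```text
time_s: 3.8
position: [0.4968, 0.0817, 0.0956]
tool_rot: [[-0.002, 0.972, -0.234], [0.0, -0.234, -0.972], [-1.0, -0.002, 0.0]]
ft_force: [-0.7, -0.6, -0.7]
grip_width: -0.0001
```

Run:
```python
from h import *
o=[]
for n in("scene","wrist"):
    p=get_image(n);o.append(p["image"][...,::-1])
s=o[0][130:310,200:470];s=cv2.resize(s,(720,480),interpolation=cv2.INTER_CUBIC)
cv2.imwrite("pics/s1.png",s);cv2.imwrite("pics/w1.png",o[1]);print(observe()["position"])
```

```text
[0.49770633 0.08162691 0.09711453]
```

View pics/s1.png

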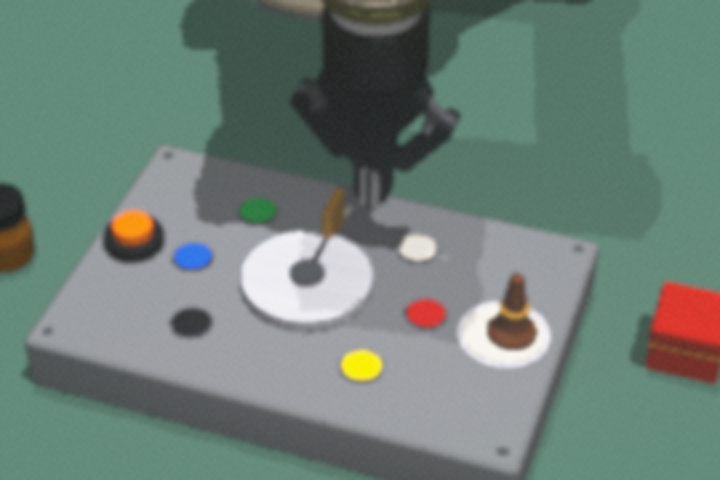

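View pics/w1.png

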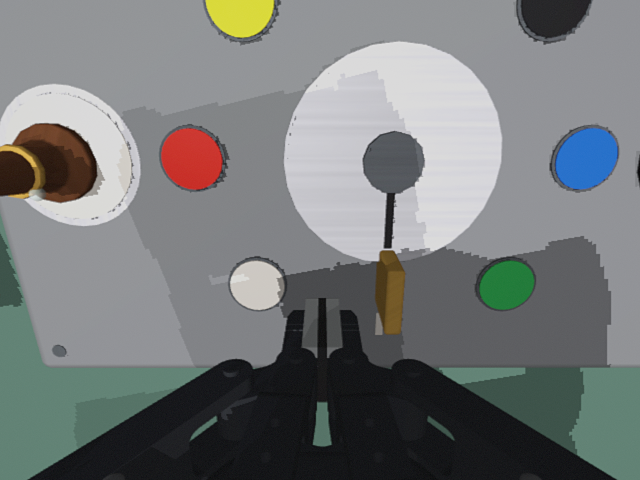

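The wrist view shows the shut fingers at (322,330) beside the tab's +y flank at (388,295), with a clear gap and no other object close. I'll lower them and close the gap.

Emit:
drive_tool(targets=[[[0.25,0,0,0,0,0,-1],[0.25,0,0,0,0,0,-1],[0,0,0,0,0,0,-1]]])

```text
time_s: 4.2
position: [0.4972, 0.0817, 0.0713]
tool_rot: [[-0.001, 0.972, -0.235], [0.0, -0.235, -0.972], [-1.0, -0.001, 0.0]]
ft_force: [-0.2, 0.1, 0.3]
grip_width: -0.0001
```

Emit:
drive_tool(targets=[[[0,0,0.1,0,0,0,-1],[0,0,0.1,0,0,0,-1],[0,0,0.1,0,0,0,-1],[0,0,0,0,0,0,-1]]])

```text
time_s: 4.6
position: [0.4938, 0.0664, 0.0718]
tool_rot: [[0.001, 0.972, -0.237], [-0.0, -0.237, -0.972], [-1.0, 0.001, -0.0]]
ft_force: [0.0, 0.1, -0.5]
grip_width: 0.0002
```

Emit:
drive_tool(targets=[[[0,-0.031,0.122,-0.1,0,0,-1],[0,-0.031,0.122,-0.1,0,0,-1],[0,-0.031,0.122,-0.1,0,0,-1],[0,-0.031,0.122,-0.1,0,0,-1],[0,-0.031,0.122,-0.1,0,0,-1]]])

```text
time_s: 5.1
position: [0.485, 0.037, 0.0716]
tool_rot: [[0.0, 0.965, 0.263], [-0.0, 0.263, -0.965], [-1.0, 0.0, 0.0]]
ft_force: [-0.8, 0.7, 1.1]
grip_width: 0.0003
```

Run:
```python
from h import *
p=get_image("wrist");cv2.imwrite("pics/w2.png",p["image"][...,::-1]);s=observe();print(s["position"],s["ft_force"])
```

```text
[0.48502353 0.03625336 0.07155782] [ 0.77622221 -0.57663517  0.89786073]
```

View pics/w2.png

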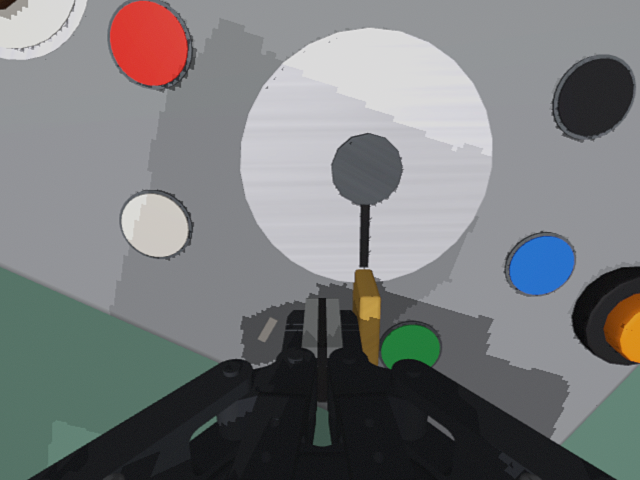

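The tab is moving with the fingers and is now close to the green spot. I'll continue along the arc.

Emit:
drive_tool(targets=[[[0,-0.031,0.122,-0.1,0,0,-1],[0,-0.031,0.122,-0.1,0,0,-1],[0,-0.031,0.122,-0.1,0,0,-1],[0,-0.031,0.122,-0.1,0,0,-1],[0,-0.031,0.122,-0.1,0,0,-1]]])

```text
time_s: 5.65
position: [0.4913, 0.0069, 0.0714]
tool_rot: [[-0.0, 0.722, 0.692], [0.001, 0.692, -0.722], [-1.0, 0.0, -0.001]]
ft_force: [-0.0, 3.7, -0.2]
grip_width: 0.0001
```

Emit:
drive_tool(targets=[[[0,-0.031,0.122,-0.1,0,0,-1],[0,-0.031,0.122,-0.1,0,0,-1],[0,0,0,0,0,0,-1]]])

```text
time_s: 5.95
position: [0.4986, -0.0043, 0.0715]
tool_rot: [[0.001, 0.573, 0.819], [-0.0, 0.819, -0.573], [-1.0, 0.0, 0.001]]
ft_force: [-0.3, 0.1, 0.1]
grip_width: 0.0004
```

Run:
```python
from h import *
p=get_image("wrist");cv2.imwrite("pics/w3.png",p["image"][...,::-1]);s=observe();print(s["position"],s["ft_force"])
```

```text
[ 0.49835038 -0.00394496  0.07139059] [ 0.60405911  0.36466725 -0.14392814]
```

View pics/w3.png

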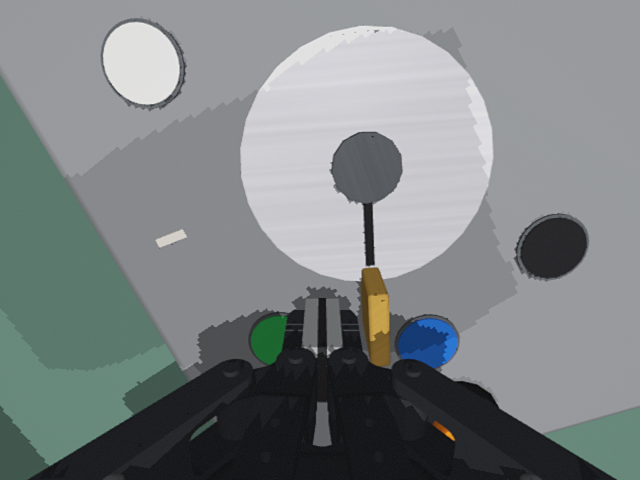

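The tab has left green at (270,340) and is heading for blue at (428,340). It needs a little more travel.

Emit:
drive_tool(targets=[[[0,-0.031,0.122,-0.1,0,0,-1],[0,-0.031,0.122,-0.1,0,0,-1],[0,0,0,0,0,0,-1],[0,0,0,0,0,0,-1]]])

```text
time_s: 6.4
position: [0.5066, -0.0127, 0.0713]
tool_rot: [[-0.0, 0.402, 0.916], [0.0, 0.916, -0.402], [-1.0, -0.0, -0.0]]
ft_force: [-0.2, -0.9, -0.4]
grip_width: 0.0002
```

Run:
```python
from h import *
p=get_image("wrist");cv2.imwrite("pics/w4.png",p["image"][...,::-1]);s=observe();print(s["position"],s["ft_force"])
p=get_image("top");cv2.imwrite("pics/t4.png",cv2.resize(p["image"][150:360,190:450,::-1],(780,600)))
```

```text
[ 0.50657017 -0.01263227  0.07128978] [ 0.39737415  0.08990544 -1.12309261]
```

View pics/w4.png

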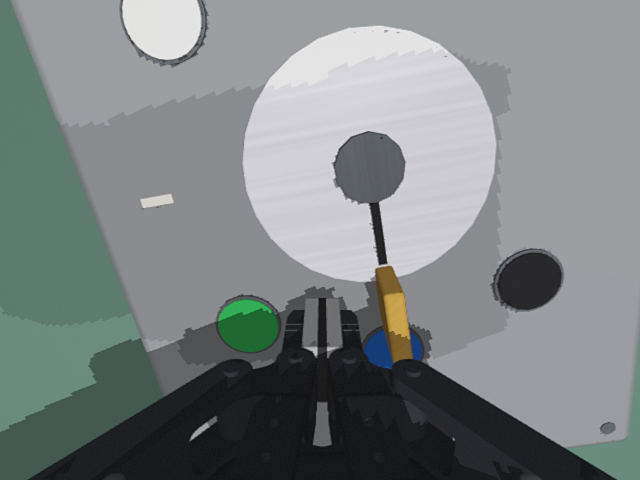

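View pics/t4.png

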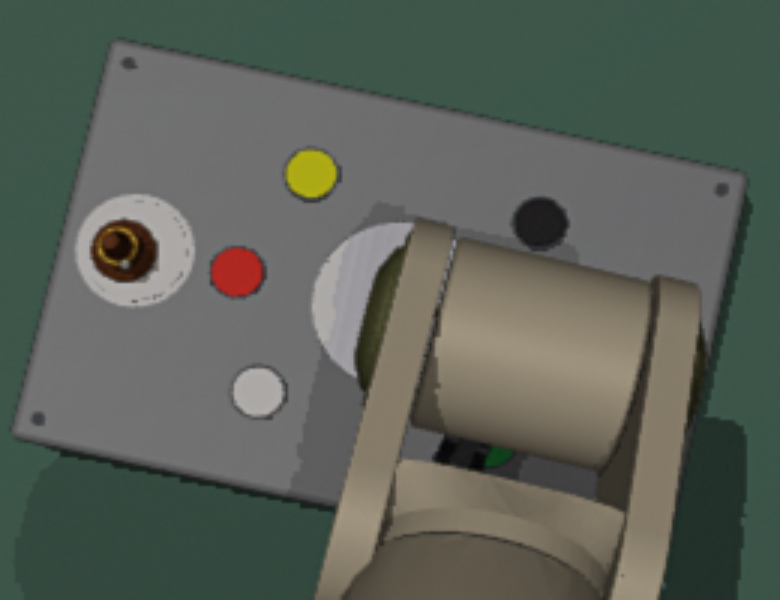

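The wrist view shows the tab beyond the fingers and over the blue spot near (393,345), so it has snapped. I'll back off, go up and check.

Emit:
drive_tool(targets=[[[0,0,-0.2,0,0,0,-1],[0,0,-0.2,0,0,0,-1],[0,0,0,0,0,0,-1],[-0.5,0,0,0,0,0,-1],[-0.5,0,0,0,0,0,-1]]])

```text
time_s: 7.0
position: [0.4881, -0.0048, 0.1217]
tool_rot: [[-0.001, 0.398, 0.917], [0.0, 0.917, -0.398], [-1.0, -0.0, -0.001]]
ft_force: [0.9, 0.2, -0.3]
grip_width: 0.0002
```

Emit:
drive_tool(targets=[[[-0.5,0,0,0,0,0,-1],[0,0,0,0,0,0,-1],[0,0,0,0,0,0,-1]]])

```text
time_s: 7.3
position: [0.4884, -0.005, 0.1464]
tool_rot: [[0.001, 0.398, 0.917], [-0.0, 0.917, -0.398], [-1.0, 0.0, 0.001]]
ft_force: [-0.2, -0.1, -0.1]
grip_width: -0.0003
```

Run:
```python
from h import *
p=get_image("wrist");cv2.imwrite("pics/w5.png",p["image"][...,::-1]);s=observe();print(s["position"],s["tool_rot"].round(3).tolist())
th=-.236;o=np.array([.547,.0345]);R=np.array([[np.cos(th),-np.sin(th)],[np.sin(th),np.cos(th)]])
for q in (0,.785,1.571,2.356): print(q,proj(p,[*(o+R@(.065*np.array([-np.cos(q),-np.sin(q)]))),.088]).round(), proj(p,[*(o+R@(.095*np.array([-np.cos(q),-np.sin(q)]))),.052]).round())
t=o+R@np.array([0,-.145]);print("btn",t,"delta tool",s["tool_rot"].T@(np.r_[t,.073]-s["position"])/.05)
print([(d["p"],d["at"][0]*640,d["at"][1]*480) for l in("tab","blue") for d in recognise(l,p)])
```

```text
[ 0.48811075 -0.00489732  0.14573854] [[-0.001, 0.398, 0.917], [0.0, 0.917, -0.398], [-1.0, -0.0, -0.001]]
0 [[274. 177.]] [[234. 175.]]
0.785 [[325. 252.]] [[299. 267.]]
1.571 [[410. 269.]] [[403. 288.]]
2.356 [[490. 225.]] [[501. 234.]]
btn [ 0.51309677 -0.10648075] delta tool [ 1.45388552 -1.66490382  1.268096  ]
[(0.71, 408.384, 141.312), (0.17, 413.37600000000003, 351.6), (0.85, 395.32800000000003, 285.504), (0.65, 412.928, 355.68)]
```

View pics/w5.png

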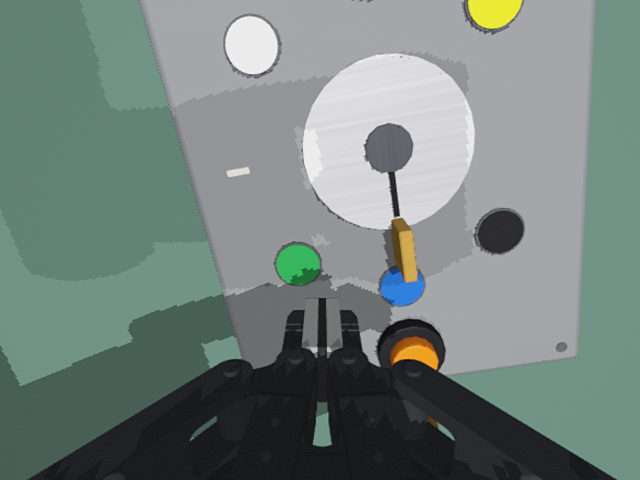

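The dial pointer line runs from the hub at (388,148) over blue at (402,286), and the fingers are clear of it. It agrees with the projection for 1.571 rad, within about 2°. Next is the button.

Emit:
drive_tool(targets=[[[0,-0.416,0.317,0,0,0,-1],[0,-0.416,0.317,0,0,0,-1],[0,-0.416,0.317,0,0,0,-1],[0,-0.416,0.317,0,0,0,-1],[0,0,0,0,0,0,-1]]])

```text
time_s: 7.95
position: [0.514, -0.109, 0.1453]
tool_rot: [[-0.001, 0.4, 0.916], [-0.0, 0.916, -0.4], [-1.0, -0.0, -0.001]]
ft_force: [-0.5, 1.5, 0.1]
grip_width: 0.0002
```

Emit:
drive_tool(targets=[[[0.4,0,0,0,0,0,-1],[0.4,0,0,0,0,0,-1],[0.4,0,0,0,0,0,-1],[0,0,0,0,0,0,-1]]])

```text
time_s: 8.35
position: [0.512, -0.1054, 0.0837]
tool_rot: [[-0.006, 0.397, 0.918], [0.003, 0.918, -0.397], [-1.0, 0.0, -0.006]]
ft_force: [-0.5, -0.3, 0.7]
grip_width: 0.0003
```

Run:
```python
from h import *
p=get_image("wrist");cv2.imwrite("pics/w6.png",p["image"][...,::-1]);s=observe();print(s["position"],s["ft_force"])
```

```text
[ 0.51290807 -0.10578354  0.08533731] [ 0.18443549  0.36125786 -0.32642148]
```

View pics/w6.png

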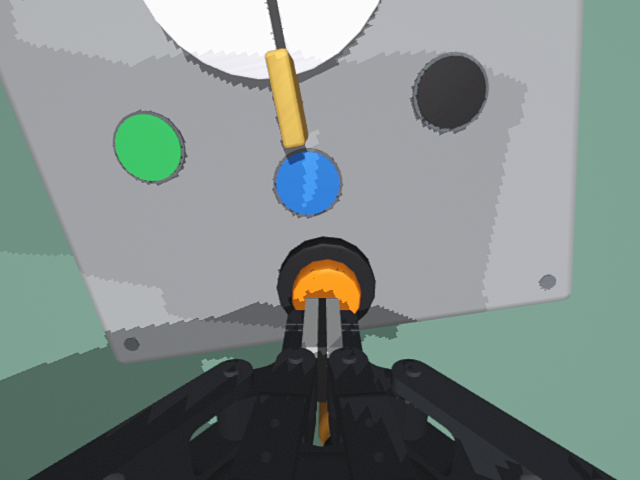

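The fingertip is over the middle of the button at (326,295), and the tab still points at blue at (308,182). Now the press.

Emit:
drive_tool(targets=[[[0.15,0,0,0,0,0,-1],[0.1,0,0,0,0,0,-1],[0.07,0,0,0,0,0,-1],[0.07,0,0,0,0,0,-1],[0,0,0,0,0,0,-1]]])

```text
time_s: 8.9
position: [0.5137, -0.1065, 0.0669]
tool_rot: [[0.0, 0.398, 0.918], [0.0, 0.918, -0.398], [-1.0, 0.0, 0.0]]
ft_force: [-0.4, 0.9, 4.7]
grip_width: 0.0002
```

Emit:
drive_tool(targets=[[[0.02,0,0,0,0,0,-1],[0,0,0,0,0,0,-1],[0,0,0,0,0,0,-1]]])

```text
time_s: 9.2
position: [0.5137, -0.1065, 0.0661]
tool_rot: [[0.0, 0.398, 0.917], [-0.0, 0.917, -0.398], [-1.0, 0.0, 0.0]]
ft_force: [-0.1, 1.9, 4.6]
grip_width: -0.0002
```

Contact force is near 5 N. I'll press slightly further to reach the stop.

Emit:
drive_tool(targets=[[[0.03,0,0,0,0,0,-1],[0,0,0,0,0,0,-1],[0,0,0,0,0,0,-1]]])

```text
time_s: 9.5
position: [0.5138, -0.1066, 0.0658]
tool_rot: [[0.001, 0.398, 0.918], [-0.001, 0.918, -0.398], [-1.0, -0.0, 0.001]]
ft_force: [-4.2, 4.2, 18.4]
grip_width: 0.0
```

Emit:
drive_tool(targets=[[[-0.2,0,0,0,0,0,-1],[-0.4,0,0,0,0,0,-1],[-0.6,0,0,0,0,0,-1],[-0.6,0,0,0,0,0,-1],[0,0,0,0,0,0,-1]]])

```text
time_s: 10.0
position: [0.5151, -0.1073, 0.1578]
tool_rot: [[0.006, 0.398, 0.918], [-0.003, 0.918, -0.398], [-1.0, -0.0, 0.007]]
ft_force: [0.4, 0.1, -0.3]
grip_width: -0.0002
```

Emit:
drive_tool(targets=[[[0,-0.6,-0.6,0,0,0,-1],[0,-0.6,-0.6,0,0,0,-1],[0,-0.6,-0.6,0,0,0,-1],[0,-0.6,-0.6,0,0,0,-1],[0,-0.6,-0.6,0,0,0,-1]]])

```text
time_s: 10.5
position: [0.3146, -0.1846, 0.1537]
tool_rot: [[-0.001, 0.397, 0.918], [0.0, 0.918, -0.397], [-1.0, 0.0, -0.001]]
ft_force: [0.1, -0.8, -0.2]
grip_width: -0.0
```

Run:
```python
from h import *
p=get_image("top");cv2.imwrite("pics/t7.png",cv2.resize(p["image"][150:360,140:490,::-1],(800,480)))
p=get_image("scene");cv2.imwrite("pics/s7.png",cv2.resize(p["image"][130:310,180:480,::-1],(800,480)))
```

```text
(no output)
```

View pics/t7.png

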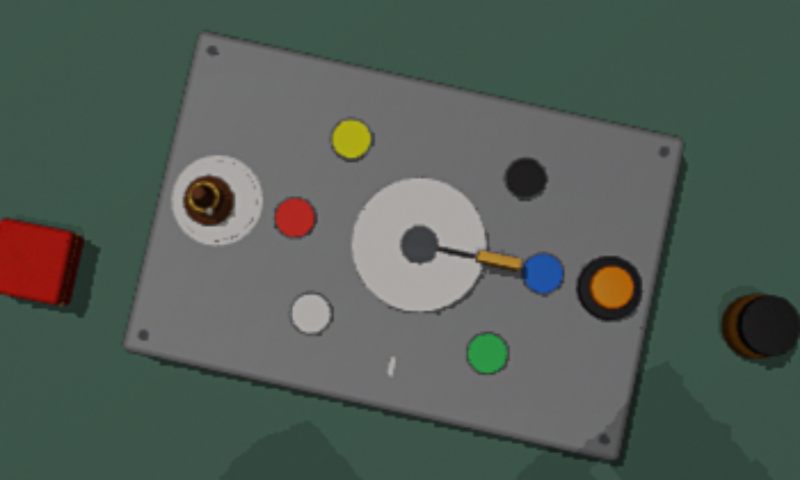

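View pics/s7.png

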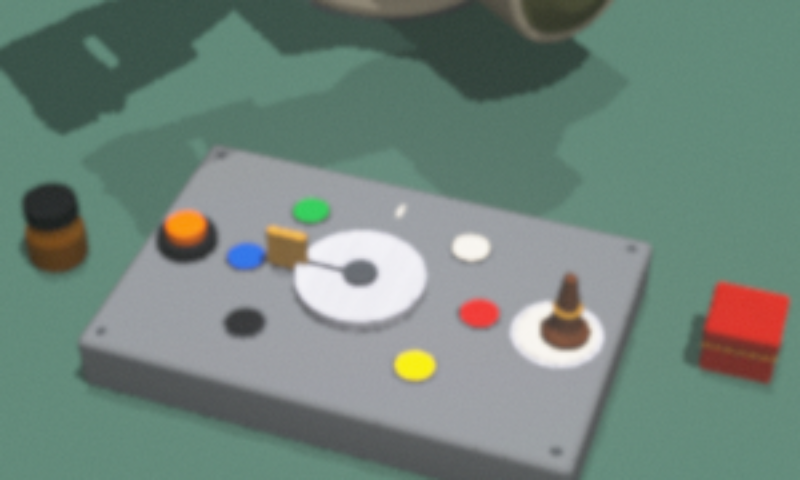

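In the crop of the top view, the dial at (420,244) points through the tab at (498,260) to blue at (543,273). The button at (611,287) is up, and the cone, box and jar stand where they were. The arm is clear, so I'm handing in.

```bash
python3 -c "
from rig import *
print(close_job())"
```

```text
the job is handed in; nothing more can be done
None
```

The dial rests pointing at the blue spot and the button has been pressed fully down and has come back up. I handed the job in at about 10.6 s, and no verdict was reported.

- **Dial:** I pushed the brass tab two clicks anticlockwise with the shut fingers, to +1.571 rad. It snapped to blue. The last top view shows the hub, tab and blue spot in line, with the pointer line about 2° off by eye from the wrist view.
- **Button:** I pressed until the force rose from about 5 N to about 18 N with the tip at 65.8 mm, which matches full travel. The pictures afterwards show it up again, but I did not measure that to the millimetre.
- **Other things:** The ring cone, ring box and jar look unmoved in the final pictures, and the arm was well clear of everything at hand-in.
- **Disagreements:** One tab detection by the trained network (a high-confidence hit on the dial's hub) was wrong, so I relied on the picture and the calibration instead. The lamp position from the two cameras differed by under 2 mm.

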